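# Raise the bench work light to its second stop and hold it

## Task

Get light on the bench: swing the steel hold-down bar well clear of the work light's head, then squeeze the round release button on the side of the head and pull the head straight up, past the mast's first stop, all the way to its second stop. The mast sinks when let go, so finish holding the head up at the second stop with the button still squeezed in, and leave the other things on the bench where they are.

Things in the scene. Friction and masses are not known exactly. Their poses are not given: they have to be found in the camera images.
- mast: Work light, bolted to the bench (place and yaw vary). Origin: on the mast axis at the underside of its dark steel base plate (185 x 110 x 12 mm, x -75 to +110 mm); z up. A fixed outer tube (35 mm wide; top collar 44 mm wide, its top 105 mm up) stands on the axis; a middle, then a top section slide straight up out of it. A 16 mm post stands at x +70 mm.
- head_grip (a point): Centre of the lamp head (139 mm above the mast's origin when down): a grey block 56 (x, LED panel and fins make it 71) by 32 (y) by 50 mm high on the top section; axes as the mast, LEDs to -x. Grip it from above across y, one pad on the button (+y), the other on the flat -y face: 40 mm over both, 34 mm with the button in. Underside 9 mm above the collar.
- button_face (a point): Centre of the outer face of the release button: black, 18 mm across, 8 mm proud of the head's +y face, pushed in towards -y.
- bar_tab (a point): Middle of the upright steel pin (10 mm wide, 30 mm tall) at the free end of the hold-down bar, by which it is pushed. The pin stands on the bar's top face; this point is 15 mm above the bar's top and 191 mm above the mast's origin.
- bar_hinge (a point): On the bar's vertical hinge axis, at mid-thickness of the bar: mast x +70 mm, y 0, 172 mm up.
- bar (a joint): Angle (rad) of the hold-down bar: flat dark steel, 14 mm wide, 8 mm thick, underside 4 mm above the head, pin 110 mm from the hinge. At 0 it lies over the head from the hinge to the mast's -x and blocks the head's way up; growing values swing its free end level to the mast's -y side (without button), stop at 1.7. It stays where left; about 1 N at the pin moves it.
- button (a joint): How far the release button is in (m), 0 out to 0.006 fully in. Spring: about 2.5 N to start, 7 N fully in. The mast is locked down unless the button is in by more than about 4 mm; the button rises with the head.
- top_section (a joint): How far (m) the top section with the head is drawn out of the middle section: 0 down, 0.06 at its end. It comes out first; its end is the mast's first stop.
- mid_section (a joint): How far (m) the middle section is drawn out of the outer tube: 0 down, 0.06 at its end. It follows after the first stop; its end is the mast's second stop, where the head is 120 mm higher than at the start. Drawing the mast out takes about 3 to 6 N; it sinks back under its own weight when let go, to rest on its catch with the top section 18 mm out.
- mug: Bystander: white ceramic mug, 82 mm wide, 95 mm tall, handle at +y, pencils to 175 mm. Origin: centre of underside.
- dispenser: Bystander: bit dispenser, grey box 75 x 65 x 90 mm with a push button on top (to 100 mm) and a tray at -x (to -65 mm). Origin: underside.
- driver: Bystander: cordless impact driver standing on its battery (115 x 74 mm), 203 mm tall, nose to -x (to -105 mm). Origin: centre of the battery's underside.
- clamp: Bystander: aluminium C-clamp lying flat, about 110 x 190 x 20 mm. Origin: underside, inside the C.
- tape: Bystander: tape measure, 68 x 36 x 64 mm. Origin: centre of underside.
- offcut: Bystander: wood offcut, 60 x 130 x 18 mm. Origin: centre of underside.
- screwdriver: Bystander: screwdriver lying on the mat, about 200 mm long along its x. Origin: underside.

How it is judged:
By the outcome, as a careful person would: the job done as asked, in the order asked, and still so for the second after the job is handed in, while the arm keeps its last pose, push and grip.
It also fails if it takes over 45 s, if anything falls off the work surface, if the arm or the gripper's body presses on something with over 40 N, if the wrist force passes 120 N, or if a joint passes its speed limit or range.

## Robot

A 6-joint arm with a two-finger parallel gripper is mounted at the origin on the work surface. World frame = base frame: x ahead of the robot, y to its left, z up, the work surface at z = 0. Lengths are in m, angles in rad, forces in N, time in s.
With the tool pointing down it reaches from about 0.15 to 0.775 m from the base axis. Payload 6.1 kg.
Tool frame: the origin (TCP) lies midway between the tips of the shut fingers; the grasp point (between the pads) lies 19 mm behind it; z points along the fingers, y is the line along which they close (so a half turn about z gives the same grasp; the last joint's range is limited). The gripper opens to 85 mm and grips with 20 to 120 N. Pads are 22 mm wide; open, the fingers measure 114 mm over their backs; the gripper's body (76 mm by 85 mm) begins 54 mm behind the grasp point. The pads swing forward as they close: fully open they stand 13 mm farther back than shut.
Start: joints at [-1.221, 0.126, -0.04, 1.405, 0, 1.571], TCP at [0.18, -0.493, 0.231] pointing down, gripper open.
Joint ranges: [-2.72, 2.72], [-0.95, 1.95], [-1.27, 1.35], [-1.78, 2.02], [-1.46, 1.47], [-3.14, 3.14]. Speed limits (rad/s): [2.39, 2.39, 3.01, 3.14, 3.14, 3.14].

## Interface

Orientations are given as a unit quaternion [x, y, z, w].
In Python, from station import arm, eyes gives the robot as it stands (arm), with the cameras (eyes).
- The arm moves only by the tool shift_gripper, called after "Call:" as name(argument=value, ...) on one line, values as JSON. Schema: {"type":"object","properties":{"increments":{"type":"array","items":{"type":"array","prefixItems":[{"type":"array","items":{"type":"number"},"minItems":3,"maxItems":3},{"type":"array","items":{"type":"number"},"minItems":3,"maxItems":3}],"minItems":2,"maxItems":2},"minItems":1,"maxItems":10},"aperture":{"type":"number"},"only":{"type":"string"},"quiet":{"type":"boolean"},"lines":{"type":"string"}},"required":["increments"],"additionalProperties":false}. increments is a list of rows, 1 to 10 of them, each written [[dx, dy, dz], [rx, ry, rz]]: dx, dy, dz in normalised numbers (1 is 0.8 m), then a rotation vector rx, ry, rz in shares of pi rad (1.0 is pi rad); each row is the pose to reach, as a shift and turn from the pose commanded when the call began, along the tool's axes at that moment; what a row does not reach only later rows make up. A row lasts 1/10 s, in which the tool goes at most 0.05 m and 0.15 rad, less where a joint would pass 70% of its speed; a pose out of reach is approached as far as the arm can. aperture is the finger opening in m, set as the call begins (left out keeps the last). The fingers move at their own pace and stop on an object; the grip force is fixed at half the most. Time passes only in rows, so rows that do not move let the fingers close. The tool returns the time, the measured TCP pose, the force, the opening and the grip force at its end. only (a regular expression) keeps the lines of the reply that match it, lines (a string "A,B") keeps lines A to B, and quiet returns only ok. No shift or turn number may pass 1 either way. Input that does not fit is refused with a message, and nothing moves.
- arm.read_state(): the state, without advancing time (a new reading comes with each control period).
- eyes.capture(name): name is "scene" or "top" or "wrist"; returns a dict with "frame" (384x512x3 uint8, red, green, blue), "mtx" (3x3 intrinsics, pixels), "view" (4x4, takes a point from world to camera coordinates); the wrist camera has in their place "tool_from_camera" (4x4, takes a point from camera to tool coordinates, whose origin is the TCP and whose axes are the flange's). Camera axes: x right, y up, looking along -z (the intrinsics and any distortion apply to the point x, -y, -z); pixel columns grow to the right and rows downward; lengths in m; the calibration is good to about 2 mm. A picture is of the moment at which its call begins: read the wrist's pose just before it. There is no depth.
- arm.sign_off(): hands the job in; it is judged then, once.
The state is a dict: "clock": time; "joints": joint angles; "qvel": joint speeds; "joint_torque": joint torques, N m; "eef_pos": TCP position; "ee_rot": TCP orientation; "contact_force": force on the tool from outside, world axes, zero at the start; "ft_torque": the same for the moment, N m; "finger_gap": finger opening in m; "grasp_force": force on a finger pad.
Only numpy, scipy, OpenCV 4.12 (cv2) and the standard library are available. Lean on these libraries where they do the work, as an engineer would, in place of code of your own. Each camera call takes 0.05 s, during which the arm holds its last target. There are 200 camera calls.

## Working session

There is one attempt and no reset: what is moved stays moved. The work goes in short steps, Python scripts to look and compute and a tool call to move; the robot and the scene stay as the last step left them, time stands still between calls to the robot, and variables do not carry over. Pictures are saved under pics/ and viewed, at most 10 in all, crops included, and the job is handed in when it is done.

```bash
ls; mkdir -p pics; python3 - <<'E'
from station import arm, eyes
import cv2,pickle
s=arm.read_state();print(s)
d={}
for n in("scene","top"):
    c=eyes.capture(n);d[n]=c;cv2.imwrite(f"pics/{n}0.png",c["frame"][:,:,::-1]);print({k:v for k,v in c.items() if k!="frame"})
pickle.dump(d,open("c0.pkl","wb"))
E
```

```text
pics
station.py
{'clock': 0.0, 'joints': array([-1.22105016e+00,  1.26394536e-01, -4.06276946e-02,  1.40541907e+00,
        2.19591186e-05,  1.57079397e+00]), 'qvel': array([-0.00058045,  0.00200855,  0.00241264, -0.00081224, -0.00046806,
        0.00125362]), 'joint_torque': array([-5.16504551e-04, -4.35919404e+01,  3.52918839e+01,  1.73779431e-02,
       -1.34273600e-04,  6.34760298e-06]), 'eef_pos': array([ 0.17975696, -0.49281579,  0.23051185]), 'ee_rot': array([ 9.84748092e-01,  1.73984247e-01, -1.32286166e-04, -8.11855277e-04]), 'contact_force': array([-0.17925133, -0.75082218,  0.23307397]), 'ft_torque': array([-0.05078951, -0.02009834,  0.02040654]), 'grasp_force': 0.0, 'finger_gap': 0.0851902729158892}
{'mtx': array([[404.68911757,   0.        , 255.88538158],
       [  0.        , 404.68911757, 183.01928873],
       [  0.        ,   0.        ,   1.        ]]), 'view': array([[-0.0022646 ,  0.99987647, -0.0155538 , -0.03097029],
       [-0.57297291,  0.01145011,  0.81949432,  0.2576991 ],
       [ 0.81957118,  0.01076773,  0.5728762 , -1.90966193],
       [ 0.        ,  0.        ,  0.        ,  1.        ]])}
{'mtx': array([[451.98061556,   0.        , 253.88777158],
       [  0.        , 451.98061556, 188.47033751],
       [  0.        ,   0.        ,   1.        ]]), 'view': array([[ 0.02720343, -0.99961686,  0.0051088 ,  0.00658078],
       [ 0.99775951,  0.02746467,  0.06100533, -0.63710541],
       [-0.06112227,  0.0034378 ,  0.99812437, -1.51496659],
       [ 0.        ,  0.        ,  0.        ,  1.        ]])}
```

```bash
python3 - <<'E'
import cv2,numpy as np
a=cv2.imread("pics/scene0.png");b=cv2.imread("pics/top0.png")
cv2.imwrite("pics/a.png",cv2.resize(a,(800,600),interpolation=cv2.INTER_CUBIC));cv2.imwrite("pics/b.png",cv2.resize(b,(800,600),interpolation=cv2.INTER_CUBIC))
E
```

```text
(no output)
```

View pics/a.png

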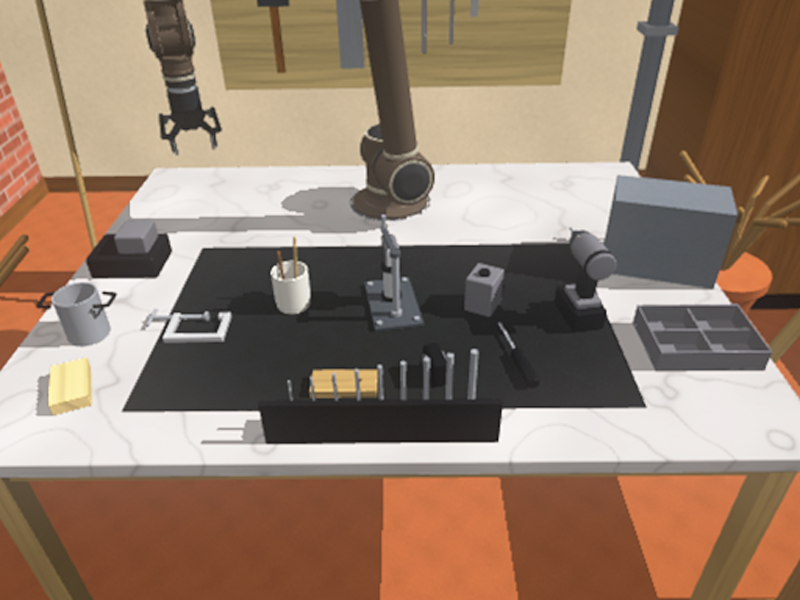

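View pics/b.png

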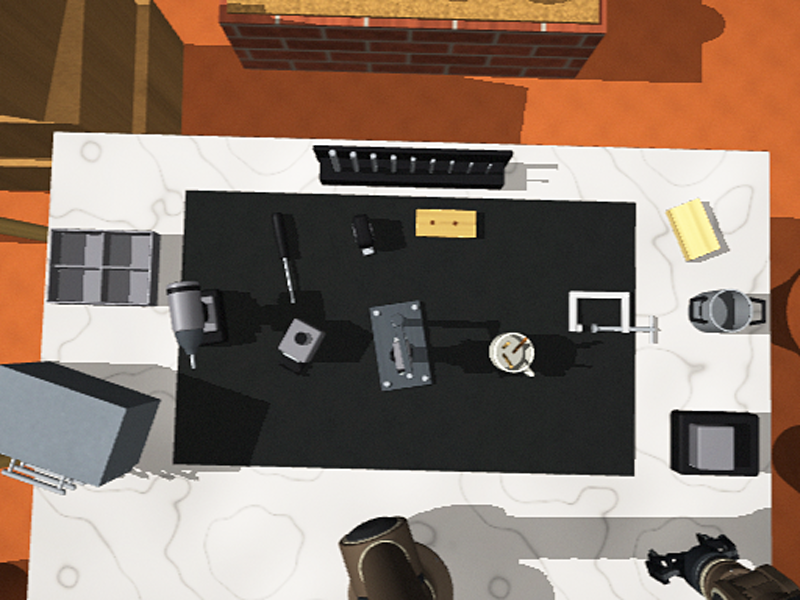

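The lamp stands at about (402,345) in the top view and (393,275) in the scene view, with the mug and dispenser on either side. I'll zoom in on it.

```bash
python3 - <<'E'
import cv2,numpy as np
a=cv2.imread("pics/scene0.png");b=cv2.imread("pics/top0.png")
A=cv2.resize(a[130:220,215:285],None,fx=6,fy=6,interpolation=cv2.INTER_CUBIC)
B=cv2.resize(b[180:260,230:285],None,fx=6.75,fy=6.75,interpolation=cv2.INTER_CUBIC)
print(A.shape,B.shape)
B=B[:540,:371]
cv2.imwrite("pics/ab.png",np.hstack([A,B]))
E
```

```text
(540, 420, 3) (540, 371, 3)
```

View pics/ab.png

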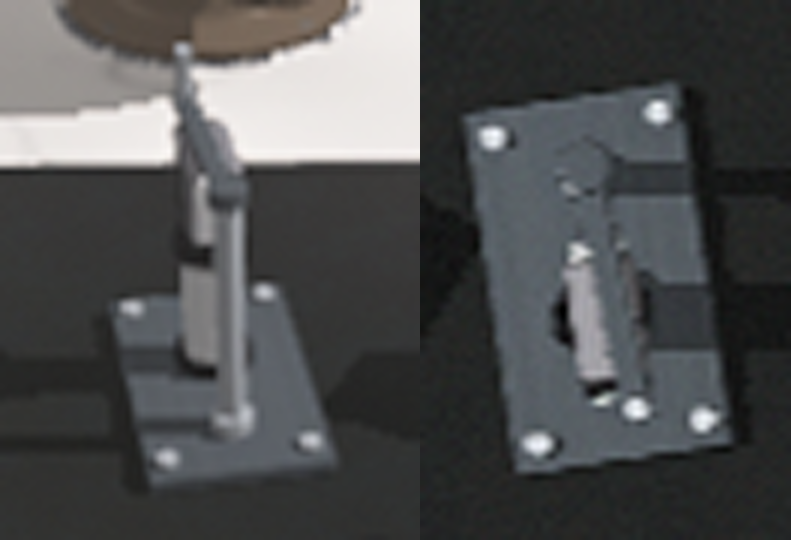

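The zoomed crops show the base plate corners, the hinge at top-crop (165,165) and the pin top at top-crop (217,408) and scene-crop (182,48). The post is on the side away from the robot, so mast x ≈ world +x. Next I triangulate and fit the pose.

```bash
cat >h.py <<'E'
import numpy as np
def proj(c,P,view=None):
    V=c["view"] if view is None else view
    p=np.c_[np.atleast_2d(P),np.ones(len(np.atleast_2d(P)))]@V.T
    q=np.c_[p[:,0],-p[:,1],-p[:,2]]@c["mtx"].T
    return q[:,:2]/q[:,2:]
E
python3 - <<'E'
import pickle,numpy as np
from scipy.optimize import least_squares as LS
from h import proj
d=pickle.load(open("c0.pkl","rb"))
s=lambda u,v:(215+u/6-.5+.08,130+v/6-.5+.08)
t=lambda u,v:(230+u/6.75-.5+.07,180+v/6.75-.5+.07)
# mast pts: TL,TR,BR,BL,pin top
S=np.array([s(335,465),s(152,490),s(113,308),s(280,285),s(182,48)])
T=np.array([t(45,118),t(260,83),t(315,440),t(98,475),t(217,408)])
W=[]
for i in range(5):
    r=LS(lambda p:np.r_[proj(d["scene"],p)[0]-S[i],proj(d["top"],p)[0]-T[i]],[.5,0,.1]);W.append(r.x);print(r.x.round(4),r.fun.round(2))
W=np.array(W)
L=np.array([[.11,.055,.012],[.11,-.055,.012],[-.075,-.055,.012],[-.075,.055,.012]])
def tf(q,P):
    c,s_=np.cos(q[2]),np.sin(q[2]);P=np.atleast_2d(P)
    return np.c_[q[0]+c*P[:,0]-s_*P[:,1],q[1]+s_*P[:,0]+c*P[:,1],P[:,2]]
def f(q):
    b=q[3];P=np.r_[L,[[.07-.11*np.cos(b),-.11*np.sin(b),.206]]]
    P=tf(q,P);return np.r_[proj(d["scene"],P)-S,proj(d["top"],P)-T].ravel()
r=LS(f,[.55,0,0.1,0]);print(r.x.round(4),r.fun.reshape(-1,2).round(1).tolist())
q=r.x
print("head",tf(q,[0,0,.139]),"post",tf(q,[.07,0,.172]),"pin",tf(q,[-.04,0,.191]))
E
```

```text
[0.6064 0.0833 0.0062] [ 0.07 -0.    0.07  0.  ]
[ 0.6272 -0.0237  0.0058] [-0.36  0.   -0.36  0.  ]
[ 0.4481 -0.0553  0.0094] [-0.55 -0.   -0.49  0.01]
[0.428  0.052  0.0118] [-0.18  0.01 -0.16 -0.  ]
[ 0.4732 -0.0027  0.2086] [ 0.02 -0.    0.02 -0.  ]
[0.5111 0.011  0.1764 0.0609] [[0.4, -0.7], [-0.5, -1.1], [-0.8, -0.7], [-0.2, -0.1], [0.1, 0.6], [-0.3, -1.0], [-0.2, -0.6], [-0.2, 0.4], [-0.1, 0.1], [-0.0, -0.0]]
head [[0.51110255 0.0109573  0.139     ]] post [[0.58001601 0.02324286 0.172     ]] pin [[0.47172343 0.00393698 0.191     ]]
```

```bash
cat >>h.py <<'E'
from scipy.spatial.transform import Rotation as R
Q=[0.511,0.011,0.176]
def m2w(P,Q=Q):
    P=np.atleast_2d(P);r=R.from_euler("z",Q[2]);return r.apply(P)+[Q[0],Q[1],0]
def goal(P,Q=Q):
    """TCP goals in mast frame -> shift & turn in current tool axes, tool x along mast x, z down"""
    from station import arm, eyes
    s=arm.read_state();r0=R.from_quat(s["ee_rot"]);g=R.from_euler("z",Q[2])*R.from_euler("x",np.pi)
    print("now",s["eef_pos"].round(4),"rotvec",(r0.inv()*g).as_rotvec().round(4))
    for w,p in zip(m2w(P,Q),np.atleast_2d(P)):print(p.round(3),w.round(4),"shift",r0.inv().apply(w-s["eef_pos"]).round(4))
E
python3 -c "
from h import *
goal([[-.04,.045,.29]])"
```

```text
now [ 0.1798 -0.4929  0.2306] rotvec [-1.400e-03  1.000e-04  1.738e-01]
[-0.04   0.045  0.29 ] [0.4637 0.0483 0.29  ] shift [ 0.4522 -0.4112 -0.0588]
```

Units first: shifts go in shares of 0.8 m and turns go in shares of pi rad. So 0.33 m / 0.8 = 0.4125, -0.05 m / 0.8 = -0.0625, 0.174 rad / 3.1416 = 0.0554.

Call:
shift_gripper(increments=[[[0.025,-0.025,-0.0375],[0,0,0.0064]],[[0.0625,-0.0625,-0.075],[0,0,0.0127]],[[0.1063,-0.1,-0.075],[0,0,0.0191]],[[0.15,-0.1375,-0.075],[0,0,0.0255]],[[0.1938,-0.175,-0.075],[0,0,0.0318]],[[0.2375,-0.2125,-0.075],[0,0,0.0382]],[[0.2813,-0.2563,-0.075],[0,0,0.0446]],[[0.325,-0.2938,-0.075],[0,0,0.0509]],[[0.3688,-0.3375,-0.075],[0,0,0.0554]],[[0.4125,-0.375,-0.075],[0,0,0.0554]]], aperture=0)

```text
clock: 1.1
eef_pos: [0.3872, -0.0962, 0.2913]
ee_rot: [0.996, 0.088, 0.0, 0.0]
contact_force: [0.3, -1.8, -0.2]
finger_gap: -0.0003
grasp_force: 0.0
```

```bash
python3 -c "
from h import *
goal([[-.04,.045,.29]])"
```

```text
now [ 0.3872 -0.0962  0.2913] rotvec [ 0.0001 -0.0002 -0.0003]
[-0.04   0.045  0.29 ] [0.4637 0.0483 0.29  ] shift [ 0.1006 -0.1289  0.0013]
```

Converted, -0.129 m / 0.8 = -0.1613, 0.1 m / 0.8 = 0.125.

```bash
cat >>h.py <<'E'
def wcap(name):
    from station import arm, eyes
    import cv2,pickle
    s=arm.read_state();c=eyes.capture("wrist")
    T=np.eye(4);T[:3,:3]=R.from_quat(s["ee_rot"]).as_matrix();T[:3,3]=s["eef_pos"]
    c["view"]=np.linalg.inv(T@c["tool_from_camera"])
    pickle.dump(c,open(name+".pkl","wb"));cv2.imwrite(f"pics/{name}.png",c["frame"][:,:,::-1]);return c
E
python3 -c "
from h import *
c=wcap('w1');print(c['tool_from_camera'].round(3),[k for k in c])
print(proj(c,m2w([[0,0,.164],[-.04,0,.206],[.07,0,.176]])))"
```

```text
[[-0.001  0.946  0.324  0.084]
 [ 1.     0.001 -0.     0.   ]
 [-0.001  0.324 -0.946 -0.142]
 [ 0.     0.     0.     1.   ]] ['frame', 'mtx', 'tool_from_camera', 'view']
[[ 134.32443489  -16.53186464]
 [ 118.66965727   41.9536911 ]
 [ 113.38510323 -157.74519177]]
```

Call:
shift_gripper(increments=[[[0.0375,-0.05,0],[0,0,0]],[[0.075,-0.1,0],[0,0,0]],[[0.125,-0.1613,0],[0,0,0]],[[0.125,-0.1613,0],[0,0,0]],[[0.125,-0.1613,0],[0,0,0]]])

```text
clock: 1.65
eef_pos: [0.4634, 0.0477, 0.2903]
ee_rot: [0.996, 0.09, -0.001, 0.0]
contact_force: [0.1, 0.0, -0.1]
finger_gap: -0.0001
grasp_force: 0.0
```

```bash
python3 -c "
from h import *
import cv2
c=wcap('w2')
print(proj(c,m2w([[0,0,.164],[-.04,0,.206],[.07,0,.176]])))
a=cv2.imread('pics/w1.png');b=cv2.imread('pics/w2.png')
cv2.imwrite('pics/w12.png',cv2.resize(np.hstack([a,b]),(800,300),interpolation=cv2.INTER_AREA))
"
```

```text
[[314.84781399 130.11458316]
 [321.05504217 197.33146696]
 [323.41932414  29.28929656]]
```

View pics/w12.png

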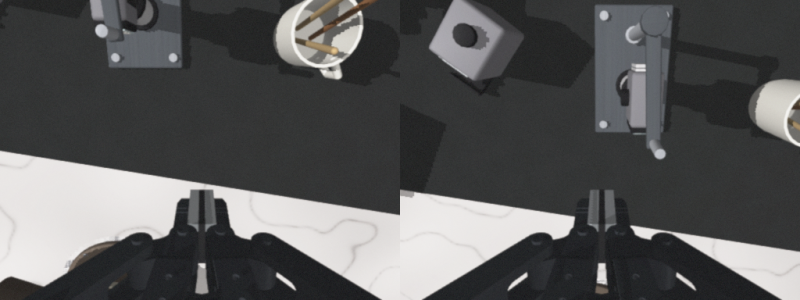

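w2 shows the pin top at about (330,197) full-res against a predicted (321,197), so the pose is good and the bar sits at about 0.06 rad. I descend beside the pin and then push it around.

Converted, 0.106 m / 0.8 = 0.1325, 0.04 m / 0.8 = 0.05.

Call:
shift_gripper(increments=[[[0,0,0.05],[0,0,0]],[[0,0,0.1],[0,0,0]],[[0,0,0.1325],[0,0,0]],[[0,0.0125,0.1325],[0,0,0]],[[0,0.025,0.1325],[0,0,0]]])

```text
clock: 2.2
eef_pos: [0.4661, 0.0248, 0.1862]
ee_rot: [0.996, 0.087, 0.0, 0.0]
contact_force: [-0.1, 0.4, 0.0]
finger_gap: 0.0
grasp_force: 0.0
```

Call:
shift_gripper(increments=[[[0,0.0175,0],[0,0,0]],[[0.0013,0.0375,0],[0,0,0]],[[0.0013,0.0625,0],[0,0,0]],[[0.0113,0.0875,0],[0,0,0]],[[0.0238,0.1125,0],[0,0,0]],[[0.0438,0.1338,0],[0,0,0]],[[0.0663,0.1513,0],[0,0,0]],[[0.09,0.1613,0],[0,0,0]],[[0.1138,0.1688,0],[0,0,0]],[[0.1138,0.1688,0],[0,0,0]]])

```text
clock: 3.2
eef_pos: [0.582, -0.0925, 0.1863]
ee_rot: [0.996, 0.087, 0.001, 0.0]
contact_force: [0.7, -0.0, 0.7]
finger_gap: -0.0001
grasp_force: 0.0
```

```bash
python3 -c "
from h import *
import pickle
from station import arm, eyes
print(arm.read_state()['contact_force'])
c=wcap('w3')
import cv2
a=cv2.imread('pics/w3.png')
d={}
for n in('scene','top'): d[n]=eyes.capture(n);cv2.imwrite(f'pics/{n}1.png',d[n]['frame'][:,:,::-1])
pickle.dump(d,open('c1.pkl','wb'))
s=cv2.resize(d['scene']['frame'][130:220,215:285,::-1],None,fx=4,fy=4);t=cv2.resize(d['top']['frame'][175:265,215:285,::-1],None,fx=4,fy=4)
cv2.imwrite('pics/p3.png',np.hstack([s,t]))
"
```

```text
[ 0.73346506 -0.01420684  0.73973781]
```

View pics/p3.png

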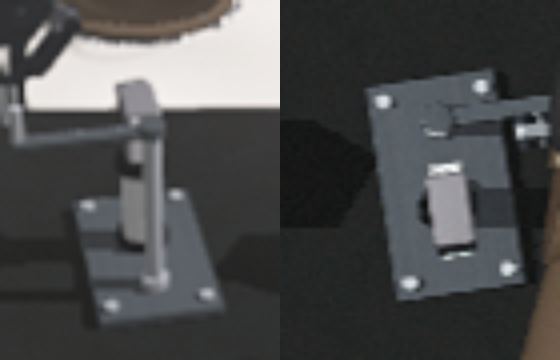

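The bar is now at about right angles to the mast axis and clear of the head. I lift and move over the head, opening the gripper, and take two wrist views to measure head and button.

Converted, -0.11 m / 0.8 = -0.1375, -0.104 m / 0.8 = -0.13.

Call:
shift_gripper(increments=[[[-0.025,0,-0.0125],[0,0,0]],[[-0.05,0,-0.0625],[0,0,0]],[[-0.075,-0.0125,-0.1125],[0,0,0]],[[-0.1125,-0.0625,-0.13],[0,0,0]],[[-0.1375,-0.1125,-0.13],[0,0,0]],[[-0.1375,-0.1125,-0.13],[0,0,0]],[[-0.1375,-0.1125,-0.13],[0,0,0]]], aperture=0.085)

```text
clock: 4.05
eef_pos: [0.4547, -0.0207, 0.2905]
ee_rot: [0.996, 0.089, 0.001, 0.0]
contact_force: [1.1, 0.9, -0.0]
finger_gap: 0.0847
grasp_force: 0.0
```

```bash
python3 -c "
from h import *
wcap('w4')"
```

Call:
shift_gripper(increments=[[[0.025,-0.0375,0],[0,0,0]],[[0.0625,-0.075,0],[0,0,0]],[[0.0625,-0.075,0],[0,0,0]],[[0.0625,-0.075,0],[0,0,0]]])

```text
clock: 4.5
eef_pos: [0.495, 0.0465, 0.2882]
ee_rot: [0.996, 0.088, -0.001, 0.0]
contact_force: [-0.8, -0.8, -0.1]
finger_gap: 0.085
grasp_force: 0.0
```

```bash
python3 -c "
from h import *
import cv2
c=wcap('w5')
import pickle
o=[]
for n in('w4','w5'):
    c=pickle.load(open(n+'.pkl','rb'));p=proj(c,m2w([[0,0,.164]]))[0];print(n,p)
    u,v=(p-[65,50]).astype(int);u=max(u,0);v=max(v,0);print(u,v)
    o.append(cv2.resize(c['frame'][v:v+130,u:u+130,::-1],(400,400),interpolation=cv2.INTER_CUBIC))
cv2.imwrite('pics/w45.png',np.hstack(o))
"
```

```text
w4 [229.01195265 103.4237558 ]
164 53
w5 [304.60300487 169.10517221]
239 119
```

View pics/w45.png

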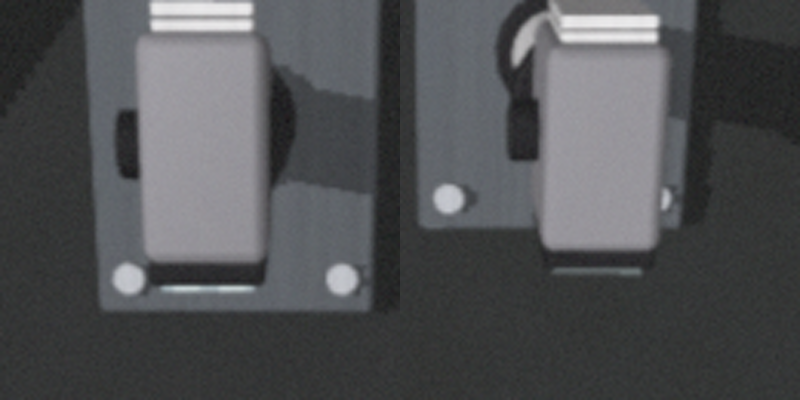

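Both crops show the head's top face (w4 corners about (138,37)–(268,263), w5 about (148,48)–(262,250)), with the black button at left (+y) at (118–140,110–180) in w4. I triangulate these corners.

```bash
python3 -c "
from h import *
import pickle
from scipy.optimize import least_squares as LS
k=130/400
C=[pickle.load(open(n+'.pkl','rb')) for n in('w4','w5')]
U=[np.array([[138,38],[267,36],[268,262],[145,264]])*k+[164,53]-.3, np.array([[150,48],[267,48],[257,250],[145,250]])*k+[239,119]-.3]
B=[np.array([118,145])*k+[164,53]-.3,np.array([107,130])*k+[239,119]-.3]
L=np.array([[.028,.016],[.028,-.016],[-.028,-.016],[-.028,.016]])
f=lambda q:np.concatenate([(proj(c,m2w(np.c_[L,np.full(4,q[3])],q))-u).ravel() for c,u in zip(C,U)])
r=LS(f,[.511,.011,.176,.164]);print('head',r.x.round(4),f(r.x).reshape(-1,2).round(1).tolist())
g=lambda p:np.concatenate([proj(c,p)[0]-u for c,u in zip(C,B)])
b=LS(g,[.51,.03,.14]).x;print('button',b.round(4),R.from_euler('z',-.176).apply(b-[r.x[0],r.x[1],0]).round(4))
goal([[0,0,.24],[0,0,.122]],r.x[:3])
"
```

```text
head [0.5108 0.0101 0.1779 0.1587] [[-0.4, -0.3], [0.6, 0.2], [0.8, 1.4], [0.7, 0.8], [-1.6, -0.9], [1.1, -1.1], [0.2, -0.1], [-1.5, 0.0]]
button [0.5078 0.0346 0.1412] [0.0012 0.0247 0.1412]
now [0.4946 0.0461 0.2885] rotvec [ 0.0003  0.0018 -0.0026]
[0.   0.   0.24] [0.5108 0.0101 0.24  ] shift [0.0098 0.0382 0.0485]
[0.    0.    0.122] [0.5108 0.0101 0.122 ] shift [0.01   0.0382 0.1665]
```

The measurements agree (head centre (0.511, 0.010), top ≈0.16, button at +0.0247, z 0.141). Now I align, descend, then close.

Converted, 0.17 m / 0.8 = 0.2125, 0.11 m / 0.8 = 0.1375.

Call:
shift_gripper(increments=[[[0.0063,0.025,0.0125],[0,0,0]],[[0.0125,0.0475,0.0375],[0,0,0]],[[0.0125,0.0475,0.0625],[0,0,0]],[[0.0125,0.0475,0.1],[0,0,0]],[[0.0125,0.0475,0.1375],[0,0,0]],[[0.0125,0.0475,0.1688],[0,0,0]],[[0.0125,0.0475,0.1938],[0,0,0]],[[0.0125,0.0475,0.2125],[0,0,0]],[[0.0125,0.0475,0.2125],[0,0,0]]])

```text
clock: 5.45
eef_pos: [0.5091, 0.0097, 0.1173]
ee_rot: [0.996, 0.087, -0.002, -0.0]
contact_force: [-0.1, -0.3, 0.3]
finger_gap: 0.0849
grasp_force: 0.0
```

```bash
python3 -c "
from h import *
goal([[0,0,.118]],[.5108,.0101,.1765])"
```

```text
now [0.5091 0.0097 0.1173] rotvec [-0.0004  0.0039 -0.0027]
[0.    0.    0.118] [0.5108 0.0101 0.118 ] shift [ 0.0018 -0.0001 -0.0007]
```

Call:
shift_gripper(increments=[[[0,0,0],[0,0,0]],[[0,0,0],[0,0,0]],[[0,0,0],[0,0,0]],[[0,0,0],[0,0,0]],[[0,0,0],[0,0,0]],[[0,0,0],[0,0,0]],[[0,0,0],[0,0,0]],[[0,0,0],[0,0,0]]], aperture=0)

```text
clock: 6.25
eef_pos: [0.5116, 0.0113, 0.1209]
ee_rot: [0.996, 0.088, 0.001, -0.0]
contact_force: [-1.2, -0.4, 7.6]
finger_gap: 0.0316
grasp_force: 60.2
```

Gap is 31.6 mm where 34 was expected, so I test with a small lift: a freed mast should need only 3–6 N.

Converted, -0.012 m / 0.8 = -0.015, -0.009 m / 0.8 = -0.0113.

Call:
shift_gripper(increments=[[[0,0,-0.0038],[0,0,0]],[[0,0,-0.0075],[0,0,0]],[[0,0,-0.0113],[0,0,0]],[[0,0,-0.015],[0,0,0]],[[0,0,-0.015],[0,0,0]]])

```text
clock: 6.75
eef_pos: [0.5114, 0.0112, 0.1318]
ee_rot: [0.996, 0.088, 0.0, -0.0]
contact_force: [2.5, 1.0, -2.0]
finger_gap: 0.0314
grasp_force: 59.7
```

```bash
python3 -c "
from h import *
from station import arm, eyes
import cv2
s=arm.read_state();print(s['eef_pos'],s['contact_force'])
c=wcap('w6');t=eyes.capture('scene')['frame']
cv2.imwrite('pics/p6.png',np.hstack([cv2.resize(c['frame'],(534,400)),cv2.resize(t[135:210,225:275],(266,400))])[:,:,::-1])"
```

```text
[0.51138293 0.01124582 0.13182064] [ 2.48559537  1.03319159 -1.9709465 ]
```

View pics/p6.png

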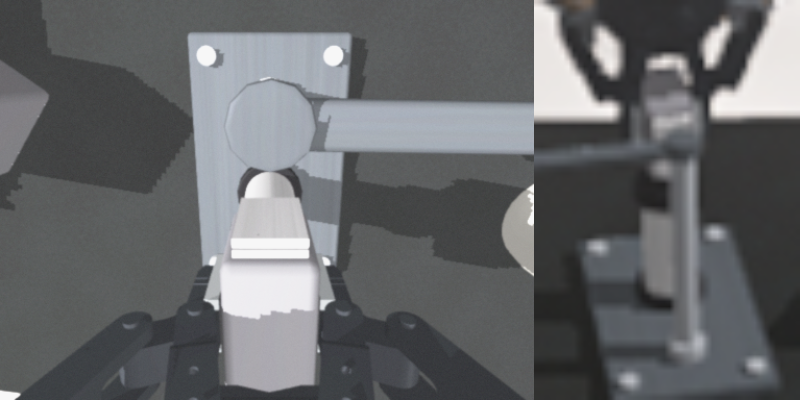

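The wrist view shows the fingers straddling the head with the bar clear to the right (-y). The tool rose 11 mm against about 2 N, so the mast is unlocked. Continue up.

Converted, -0.086 m / 0.8 = -0.1075, -0.078 m / 0.8 = -0.0975.

Call:
shift_gripper(increments=[[[0,0,-0.0125],[0,0,0]],[[0,0,-0.025],[0,0,0]],[[0,0,-0.0375],[0,0,0]],[[0,0,-0.05],[0,0,0]],[[0,0,-0.06],[0,0,0]],[[0,0,-0.0675],[0,0,0]],[[0,0,-0.0775],[0,0,0]],[[0,0,-0.0875],[0,0,0]],[[0,0,-0.0975],[0,0,0]],[[0,0,-0.1075],[0,0,0]]])

```text
clock: 7.85
eef_pos: [0.5112, 0.0112, 0.2171]
ee_rot: [0.996, 0.088, -0.0, -0.0]
contact_force: [6.0, 1.8, -5.4]
finger_gap: 0.0316
grasp_force: 60.6
```

Call:
shift_gripper(increments=[[[0,0,-0.0088],[0,0,0]],[[0,0,-0.0163],[0,0,0]],[[0,0,-0.0225],[0,0,0]],[[0,0,-0.0225],[0,0,0]],[[0,0,-0.0225],[0,0,0]]])

```text
clock: 8.35
eef_pos: [0.5112, 0.0112, 0.2352]
ee_rot: [0.996, 0.088, 0.0, -0.0]
contact_force: [5.5, 1.0, -3.1]
finger_gap: 0.0314
grasp_force: 60.9
```

Now small steps to feel for the second stop.

Converted, -0.004 m / 0.8 = -0.005, -0.002 m / 0.8 = -0.0025.

Call:
shift_gripper(increments=[[[0,0,-0.0025],[0,0,0]],[[0,0,-0.005],[0,0,0]],[[0,0,-0.005],[0,0,0]],[[0,0,-0.005],[0,0,0]]])

```text
clock: 8.75
eef_pos: [0.5112, 0.0112, 0.239]
ee_rot: [0.996, 0.088, 0.0, -0.0]
contact_force: [4.8, 1.9, -2.0]
finger_gap: 0.0309
grasp_force: 60.8
```

Call:
shift_gripper(increments=[[[0,0,-0.0025],[0,0,0]],[[0,0,-0.0025],[0,0,0]],[[0,0,-0.0025],[0,0,0]]])

```text
clock: 9.05
eef_pos: [0.5112, 0.0112, 0.241]
ee_rot: [0.996, 0.088, 0.0, -0.0]
contact_force: [5.4, 1.5, -3.2]
finger_gap: 0.0316
grasp_force: 60.8
```

Call:
shift_gripper(increments=[[[0,0,-0.0013],[0,0,0]],[[0,0,-0.0025],[0,0,0]],[[0,0,-0.0025],[0,0,0]],[[0,0,-0.0025],[0,0,0]]])

```text
clock: 9.45
eef_pos: [0.511, 0.0112, 0.2411]
ee_rot: [0.996, 0.088, -0.001, -0.0]
contact_force: [8.5, 2.1, -13.5]
finger_gap: 0.0315
grasp_force: 61.3
```

The stop is felt at z = 0.241 (expected 0.2409), with the force rising to 13 N. One check before handing in.

Call:
shift_gripper(increments=[[[0,0,0],[0,0,0]],[[0,0,0],[0,0,0]],[[0,0,0],[0,0,0]],[[0,0,0],[0,0,0]],[[0,0,0],[0,0,0]]])

```text
clock: 9.95
eef_pos: [0.511, 0.0112, 0.2411]
ee_rot: [0.996, 0.088, -0.001, -0.0]
contact_force: [8.5, 2.0, -13.8]
finger_gap: 0.0313
grasp_force: 61.3
```

```bash
python3 -c "
from station import arm, eyes
import cv2,numpy as np
t=eyes.capture('scene')['frame'];b=eyes.capture('top')['frame']
cv2.imwrite('pics/p7.png',np.hstack([cv2.resize(t[100:220,150:350],(500,300)),cv2.resize(b[150:270,170:290],(300,300))])[:,:,::-1])"
```

```text
(no output)
```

View pics/p7.png

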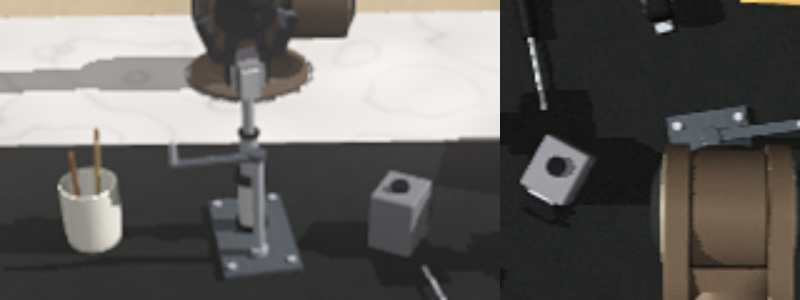

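The picture shows the head raised with both sections drawn out, the bar swung clear, and the mug and dispenser undisturbed. I hand it in.

```bash
python3 -c "
from station import arm, eyes
print(arm.sign_off())"
```

```text
the job is handed in; nothing more can be done
None
```

Job handed in at about 10 s: the bar is swung about 90° clear, and the gripper is holding the head at the mast's second stop (120 mm up, about 14 N against the stop) with the button squeezed; the mug and dispenser look undisturbed, and the other items were not re-checked.

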